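# Gauge a brass casting against a flip stop

### The job

Flip the red stop leaf fully down onto the fence, then slide the brass casting along the bed, flush against the fence, until its end seats on the stop's brass gauge screw, and hold it there for about a second with a light steady push of about 5 N (more than 10 N spoils its setting). Then let go and flip the leaf back up, without shifting the casting again: it stays where it was gauged, flat on the bed and flush with the fence, and nothing else on the bench disturbed.

Things in the scene. Friction and masses are not known exactly. Their poses are not given: they have to be found in the camera images.
- jig: fixed gauging jig: a steel bed 95 x 330 mm, 12 mm thick, with a straight aluminium fence 22 mm thick along its far edge, fence top 30 mm above the bench. Origin on the bench plane under the fence face, 15 mm towards +y from mid-length. Its x axis points from the bed into the fence (the fence face is the plane x = 0, the bed lies at x -95 to 0 mm); y runs along the fence towards the stop end (fence from y -180 to +150 mm); z up
- stop: fixed black carriage 44 mm long (along the fence) and 22 mm deep, clamped on the fence top, with two cheeks 19 mm high holding the hinge pin; it cannot move, and stands at a different place along the fence each time. Axes as the jig's; origin on the fence top (30 mm above the bench), in the plane of the fence face, mid-length. The red leaf is hinged to it. Its leaf is delicate: no more than 10 N on it from the casting
- leaf_hinge (a point): point on the hinge axis of the leaf, mid-length: 11 mm behind the fence face and 42 mm above the bench; the hinge axis runs along the fence (jig y). Axes as the jig's
- leaf (a joint): angle of the leaf in rad: 0 = fully down (its stop), level, reaching from the hinge over the bed; pi/2 = upright; 1.9 = leaning back, its limit. A stiff hinge: about 1 N at the roll moves it and it stays where it is left
- leaf_roll (a point): centre of the red roll at the free end of the leaf, 66 mm from the hinge axis: a cylinder 14 mm in diameter and 14 mm long, its axis along the fence; it can be pinched across its two ends or pushed. The last 25 mm of the leaf before it is a bar 10 mm wide, 7 mm thick. With the leaf down the roll is 42 mm above the bench (30 mm above the bed) and 55 mm in front of the fence face
- nose_face (a point): point on the face of the steel nose under the leaf (16 mm deep, 20 mm wide along the fence) where a brass gauge screw, 8 mm thick, sticks out 2 to 14 mm along jig -y: set differently each time, not measured, to be found by feel. The casting seats on the screw's tip, not on the face. Leaf down: 9 mm in front of the fence face, 8.5 mm above the bed. It turns with the leaf, so its jig y stays the same
- casting: loose brass casting, about 0.2 kg: a flat bar 18 mm wide (x), 110 mm long (y), 14 mm high (z) with an upright round sprue stub 12 mm in diameter that rises from 14 to 68 mm above the bar's underside, 20 mm to -y of the bar's middle. Origin at the centre of the bar's underside. It lies on the bed a little off the fence and askew, its +y end towards the stop
- casting_end (a point): centre of the end face of the bar that is to meet the stop (+y end, 55 mm from its middle), 7 mm above its underside
- casting_tail (a point): centre of the other end face of the bar (-y end), 7 mm above its underside. The bar is flush when both ends' centres are 9 mm in front of the fence face
- casting_stub (a point): on the axis of the stub, 51 mm above the bar's underside, 63 mm above the bench when the casting lies on the bed: the height to grip it (above the fence)
- mandrel: bystander: dull steel ring mandrel lying on the bench, 290 mm long, 25 mm thick
- wheel: bystander: black rubber polishing wheel, 72 mm in diameter, 14 mm thick, lying flat
- dish: bystander: small blue ceramic dish, 90 mm in diameter, 30 mm high
- cutter: bystander: brass sprue cutter, like flat pliers, about 170 mm long, 15 mm high
Mind the look-alikes: they are no part of the job. What is shaped like the casting but pink or white is not meant.

How it is judged:
By the outcome, as a careful person would: the job done as asked, in the order asked, and still so for the second after the job is handed in, with the robot touching nothing.
It also fails if it takes over 72 s, if anything falls off the work surface, if the arm or the gripper's body presses on something with over 40 N, if the wrist force passes 120 N, or if a joint passes its speed limit or range.

### The arm

A 6-joint arm with a two-finger parallel gripper is mounted at the origin on the work surface. World frame = base frame: x ahead of the robot, y to its left, z up, the work surface at z = 0. Lengths are in m, angles in rad, forces in N, time in s.
With the tool pointing down it reaches from about 0.275 to 0.875 m from the base axis. Payload 12.5 kg.
Tool frame: the origin (TCP) lies where the fingers leave the gripper's body, on its centre line; the fingertips stand 73 mm ahead of it and the grasp point (between the pads) lies 54 mm ahead of it (r.finger_overhang is the z of the fingertips in the tool frame, in m); z points along the fingers, y is the line along which they close (so a half turn about z gives the same grasp; the last joint's range is limited). The gripper opens to 85 mm and grips with 20 to 120 N. Pads are 22 mm wide; open, the fingers measure 114 mm over their backs; the gripper's body (76 mm by 85 mm) begins 54 mm behind the grasp point. The pads swing forward as they close: fully open they stand 13 mm farther back than shut.
Start: joints at [-1.246, 0.351, 1.652, -0, 1.139, -0.085], TCP at [0.219, -0.504, 0.304] pointing down, gripper open.
Joint ranges: [-2.75, 2.75], [-0.79, 2.1], [0.01, 2.65], [-1.57, 4.71], [0.07, 3.14], [-2.87, 2.87]. Speed limits (rad/s): [2.22, 2.22, 2.79, 3.14, 3.14, 3.14].

### API

Orientations are given as [roll, pitch, yaw] about the fixed x, y, z axes, in that order (R = Rz(yaw) Ry(pitch) Rx(roll)).
In Python, from bench import r gives the robot as it stands.
- The arm moves only by the tool jog_arm, never from a script. Its arguments are lists of equal length, an entry for each row: "offset": the shift along the tool's x, y, z in units of 150 mm (1.0 is 150 mm), a list of three; "rotation": the turn, a rotation vector about the tool's x, y, z in units of 0.5 rad (1.0 is 0.5 rad), a list of three; "gripper": the gripper's target within -1 to 1 (fully open at 1, half-way at 0, shut at -1). A call has 1 to 12 rows; each row is the pose to reach, as a shift and turn from the pose commanded when the call began, along the tool's axes at that moment; what a row does not reach only later rows make up. A row lasts 1/10 s, in which the tool goes at most 50 mm and 8.59 degrees, less where a joint would pass 70% of its speed; a pose out of reach is approached as far as the arm can. A call with a number of a shift or a turn outside -1 to 1 is refused whole. A call with a gripper value outside its range is refused whole. The fingers move at their own pace and stop on an object; "force" is the grip in N (left out, the last holds). Time passes only in rows, so rows that repeat a pose let the fingers close. It gives the time, the measured TCP pose, the force, the opening and the grip force at its end, in the units of the state.
- r.get_obs(): the state, without advancing time (a new reading comes with each control period).
- r.read_camera(name): name is "scene" or "side" or "wrist"; returns the picture (480x640x3 uint8, red, green, blue); there is no depth.
- r.camera_model(name): a dict with "mtx" (3x3 intrinsics, pixels), "eye" and "orientation" of the camera in the world. Camera axes: x right, y up, looking along -z (the intrinsics and any distortion apply to the point x, -y, -z); pixel columns grow to the right and rows downward; lengths in m; the calibration is good to about 2 mm. A picture is of the moment at which its call begins: read the wrist's pose just before it. camera_model takes no time and is no camera call; for the wrist camera it gives the pose at the moment of the call.
- r.job_done(): hands the job in; it is judged then, once.
The state is a dict: "time": time; "joints": joint angles; "qd": joint speeds; "joint_torque": joint torques, N m; "ee_pos": TCP position; "eef_rot": TCP orientation; "contact_force": force on the tool from outside, world axes, zero at the start; "moment": the same for the moment, N m; "finger_gap": finger opening in m; "gripper_force": force on a finger pad.
Only numpy, scipy, OpenCV 4.12 (cv2) and the standard library are available. Lean on these libraries where they do the work, as an engineer would, in place of code of your own. Each camera call takes 0.05 s, during which the arm holds its last target. There are 200 camera calls.

## Working session

There is one attempt and no reset: what is moved stays moved. The work goes in short steps, Python scripts to look and compute and a tool call to move; the robot and the scene stay as the last step left them, time stands still between calls to the robot, and variables do not carry over. Pictures are saved under pics/ and viewed, at most 10 in all, crops included, and the job is handed in when it is done.

Besides the shell and the picture viewer there is one more tool, called after "Call:" as a command line: name --argument value ..., lists and objects as JSON in quotes. jog_arm: Moves the arm, as the interface text tells. Shifts and turns lie within -1 to 1; 1 stands for 150 mm of shift or 0.5 rad of turn. Its arguments: {"type":"object","properties":{"offset":{"type":"array","items":{"type":"array","items":{"type":"number"}}},"rotation":{"type":"array","items":{"type":"array","items":{"type":"number"}}},"gripper":{"type":"array","items":{"type":"number"}},"force":{"type":"number"}},"required":["offset","rotation","gripper"]}

```bash
mkdir -p pics; ls
python3 - <<'E'
from bench import r
import cv2
for n in("scene","side","wrist"):
    m=r.camera_model(n); print(n,m)
    cv2.imwrite(f"pics/{n}0.png",r.read_camera(n)[:,:,::-1])
print(r.get_obs())
E
```

```text
pics
scene {'mtx': array([[473.35748186,   0.        , 317.25781172],
       [  0.        , 473.35748186, 235.60297607],
       [  0.        ,   0.        ,   1.        ]]), 'eye': array([1.13425242, 0.44187711, 0.69984496]), 'orientation': array([ 0.84310018, -0.00895773,  2.21864686])}
side {'mtx': array([[466.34201845,   0.        , 309.82541241],
       [  0.        , 466.34201845, 242.22534421],
       [  0.        ,   0.        ,   1.        ]]), 'eye': array([0.2304798 , 0.76500347, 0.93566619]), 'orientation': array([ 0.75926764, -0.01717006, -2.68620558])}
wrist {'mtx': array([[366.67759423,   0.        , 313.12181827],
       [  0.        , 366.67759423, 238.18658777],
       [  0.        ,   0.        ,   1.        ]]), 'eye': array([ 0.29532007, -0.47217757,  0.3741314 ]), 'orientation': array([-3.27076927e-01,  3.93325436e-04, -1.16112621e+00])}
{'time': 0.15, 'joints': array([-1.24559669e+00,  3.51102398e-01,  1.65229003e+00, -2.21043077e-05,
        1.13907337e+00, -8.46087157e-02]), 'qd': array([ 1.02297262e-03, -3.06034401e-03, -1.85219402e-03,  7.73320532e-04,
       -1.20266622e-03,  5.83726891e-07]), 'joint_torque': array([ 1.40724122e-03, -5.06245494e+01, -2.91502190e+01, -2.98002510e-05,
        3.27711459e-03,  7.99009626e-06]), 'ee_pos': array([ 0.21909231, -0.50426887,  0.30348265]), 'eef_rot': array([-3.14072094e+00, -5.37911725e-05,  4.09817592e-01]), 'contact_force': array([-0.45439475,  0.28855779,  0.54170504]), 'moment': array([ 0.00660331, -0.05635682, -0.01144901]), 'gripper_force': 0.0, 'finger_gap': 0.08577839648885}
```

View pics/scene0.png

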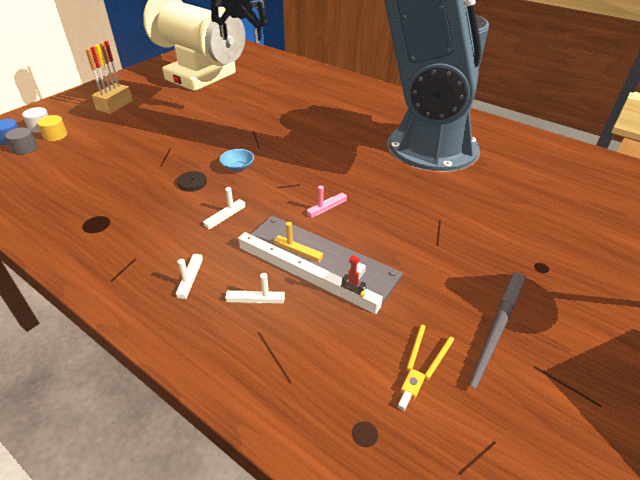

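View pics/side0.png

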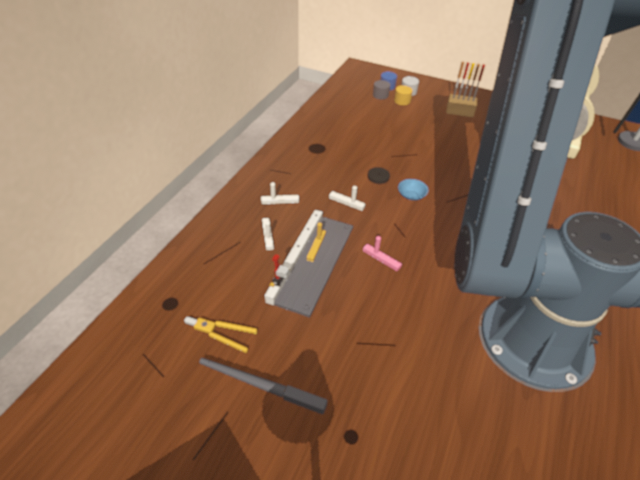

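The scene view shows the brass casting on the bed (stub 290,235; bar 275-322, 240-258). The look-alikes are pink (327,205) and white (225,214; 190,275; 255,296), so they don't fit: only the yellow one is brass and lies on the bed. The upright red leaf is at (354,268). I'll confirm with an enlarged crop.

Run:
```python
import cv2
a=cv2.imread("pics/scene0.png")[205:315,230:410]
cv2.imwrite("pics/c1.png",cv2.resize(a,None,fx=4.4,fy=4.4,interpolation=cv2.INTER_CUBIC))
```

```text
(no output)
```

View pics/c1.png

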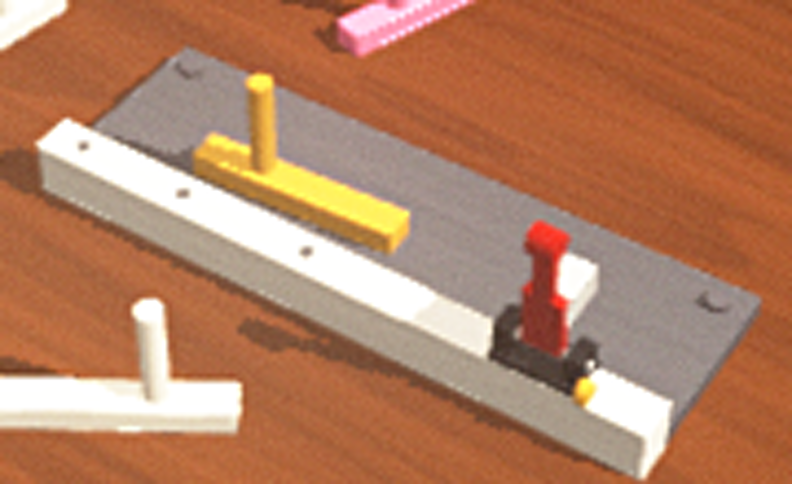

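The crop shows the brass casting at (200-410, 75-250) on the bed, the upright leaf with its roll at (547,238), and the nose block at (580,285). Next I fit the jig and casting poses.

```bash
cat > h.py <<'E'
import numpy as np
from scipy.spatial.transform import Rotation as Ro
from scipy.optimize import least_squares
def proj(m,P):
    R=Ro.from_euler('xyz',m['orientation']).as_matrix()
    c=(np.atleast_2d(P)-m['eye'])@R; q=np.c_[c[:,0],-c[:,1],-c[:,2]]@m['mtx'].T
    return q[:,:2]/q[:,2:]
def ray(m,px,z):
    R=Ro.from_euler('xyz',m['orientation']).as_matrix()
    v=np.linalg.solve(m['mtx'],[px[0],px[1],1]); d=R@[v[0],-v[1],-v[2]]
    return m['eye']+d*(z-m['eye'][2])/d[2]
def J(p,P):
    c,s=np.cos(p[2]),np.sin(p[2]); P=np.atleast_2d(P)
    return np.c_[p[0]+c*P[:,0]-s*P[:,1],p[1]+s*P[:,0]+c*P[:,1],P[:,2]]
def fit(m,P,px,p0):
    s=least_squares(lambda p:(proj(m,J(p,P))-px).ravel(),p0,loss='soft_l1'); 
    return s.x,(proj(m,J(s.x,P))-px)
E
python3 - <<'E'
from h import *
from bench import r
m=r.camera_model("scene")
c=lambda a:np.array(a)/4.4+[230-.5+.11,205-.5+.11]
P=np.array([[22,-180,30],[0,-180,30],[0,150,30],[-95,-180,12],[-95,150,12],[22,-180,0],[22,150,0]])/1e3
px=c([[38,145],[70,120],[670,400],[190,47],[760,300],[42,190],[640,478]])
p,e=fit(m,P,px,[.6,0,0]); print("jig",p,np.round(e,1).tolist())
# casting
P=np.array([[-9,-55,14],[9,-55,14],[9,55,14],[-9,55,14],[9,55,0],[0,-20,68]])/1e3+[0,0,.012]
px=c([[213,135],[195,153],[390,237],[409,212],[390,250],[260,78]])
q,e=fit(m,P,px,[.55,0,0]); print("cast",q,np.round(e,1).tolist())
def inv(p,w): d=w-p[:2]; C,s=np.cos(p[2]),np.sin(p[2]); return [C*d[0]+s*d[1],-s*d[0]+C*d[1]]
for y in(-.055,-.02,.055): print(y,inv(p,J(q,[[0,y,0]])[0,:2]))
# roll upright at jig x=.011, z=.108
print("roll",inv(p,ray(m,c([547,238]),.108)[:2]),ray(m,c([547,238]),.108))
print(m['eye'])
E
```

```text
jig [0.60286032 0.04136785 0.07037035] [[-0.2, -0.4], [-0.8, -0.4], [0.3, 0.7], [-0.7, -0.6], [0.6, -0.6], [0.3, -0.2], [0.1, 0.9]]
cast [ 0.57808132 -0.02272258  0.12249739] [[0.1, -0.8], [-0.5, -0.0], [0.1, -0.6], [0.2, -0.2], [0.0, 1.3], [0.1, 0.6]]
-0.055 [np.float64(-0.02635832943143774), np.float64(-0.11711483382031476)]
-0.02 [np.float64(-0.028181949878569992), np.float64(-0.0821623745582714)]
0.055 [np.float64(-0.032089707979567825), np.float64(-0.0072642475681784745)]
roll [np.float64(0.014285891626930346), np.float64(0.09214100282134602)] [0.61063221 0.13428528 0.108     ]
[1.13425242 0.44187711 0.69984496]
```

Call:
jog_arm --offset '[[1, -0.71, 0], [1, -0.71, 0], [1, -0.71, 0], [1, -0.71, 0], [1, -0.71, 0]]' --rotation '[[0, 0, 0.68], [0, 0, 0.68], [0, 0, 0.68], [0, 0, 0.68], [0, 0, 0.68]]' --gripper '[0, 0, 0, 0, 0]' --force 25

```text
time: 0.65
ee_pos: [0.3157, -0.3439, 0.3039]
eef_rot: [-3.141, -0.0, 0.073]
contact_force: [-0.2, -1.2, -0.4]
finger_gap: 0.0425
gripper_force: 0.0
```

Call:
jog_arm --offset '[[0.58, -1, 0], [0.58, -1, 0], [0.58, -1, 0], [0.58, -1, 0]]' --rotation '[[0, 0, 0], [0, 0, 0], [0, 0, 0], [0, 0, 0]]' --gripper '[0, 0, 0, 0]'

```text
time: 1.05
ee_pos: [0.3914, -0.1891, 0.3039]
eef_rot: [-3.141, -0.0, 0.071]
contact_force: [0.3, -0.6, 0.1]
finger_gap: 0.0426
gripper_force: 0.0
```

Call:
jog_arm --offset '[[0.6, -1, 0], [0.6, -1, 0], [0.6, -1, 0], [0.6, -1, 0]]' --rotation '[[0, 0, 0], [0, 0, 0], [0, 0, 0], [0, 0, 0]]' --gripper '[0, 0, 0, 0]'

```text
time: 1.45
ee_pos: [0.4711, -0.033, 0.3039]
eef_rot: [-3.141, -0.0, 0.072]
contact_force: [0.2, -1.2, -0.5]
finger_gap: 0.0428
gripper_force: 0.0
```

Call:
jog_arm --offset '[[0.3, -0.6, 0], [0.3, -0.6, 0], [0.3, -0.6, 0], [0.3, -0.6, 0]]' --rotation '[[0, 0, 0], [0, 0, 0], [0, 0, 0], [0, 0, 0]]' --gripper '[0, 0, 0, 0]'

```text
time: 1.85
ee_pos: [0.5087, 0.0578, 0.3035]
eef_rot: [3.141, 0.001, 0.072]
contact_force: [-0.2, -0.5, 0.6]
finger_gap: 0.0429
gripper_force: 0.0
```

Run:
```python
from bench import r
import cv2,pickle
m=r.camera_model("wrist"); im=r.read_camera("wrist")
cv2.imwrite("pics/w1.png",im[:,:,::-1]); pickle.dump(m,open("w1.pkl","wb"))
print(m['eye'],m['orientation']); o=r.get_obs(); print(o['ee_pos'],o['eef_rot'],o['time'])
```

```text
[0.59160186 0.06292142 0.37409424] [-3.27747008e-01 -9.82045949e-04 -1.49926005e+00]
[0.50846438 0.05692861 0.30356251] [3.14129426e+00 7.73129774e-04 7.01705189e-02] 1.9
```

View pics/w1.png

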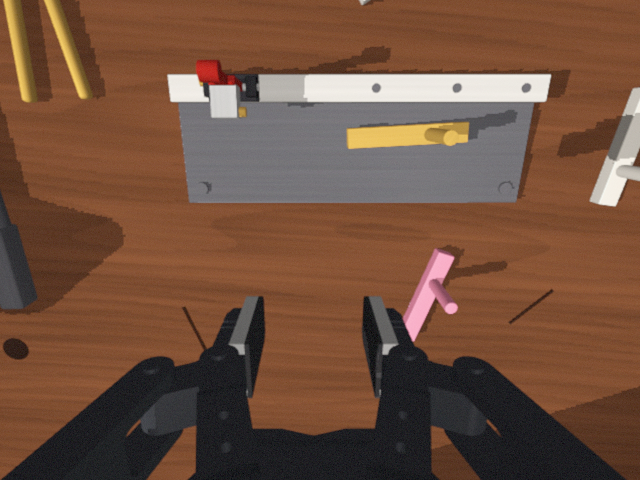

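The wrist view shows the fence (168-550, 74-101), the casting bar (347-468, 122-149) with its stub top at about (452,138), the roll (209,71) over the upright leaf, and the nose (210-239, 85-118) with the gauge screw (243,112) pointing to -y. I refine the poses from these.

Run:
```python
from h import *
import pickle
m=pickle.load(open("w1.pkl","rb"))
P=np.array([[22,150,30],[0,150,30],[0,-180,30],[22,-180,30],[-95,150,12],[-95,-180,12]])/1e3
px=np.array([[168,75],[170,101.5],[548,100.5],[550,74],[190,203],[517,202]])
p,e=fit(m,P,px,[.6,.04,.07]); print("jig",p,np.round(e,1).tolist())
P=np.array([[-9,55,14],[9,55,14],[9,-55,14],[-9,-55,14]])/1e3+[0,0,.012]
px=np.array([[348,149],[347,128],[468,122],[468,143]])
q,e=fit(m,P,px,[.57,-.02,.1]); print("cast",q,np.round(e,1).tolist())
def inv(p,w): d=w[:2]-p[:2]; C,s=np.cos(p[2]),np.sin(p[2]); return [C*d[0]+s*d[1],-s*d[0]+C*d[1]]
for y in(-.055,-.02,.055): print(y,inv(p,J(q,[[0,y,0]])[0,:2]))
print("stubtop",inv(p,ray(m,(454,138),.08)))
print("roll",inv(p,ray(m,(209,71),.108)),"edges",[inv(p,ray(m,(u,66),.115)) for u in(197,220)])
for z in(.045,.055): print("screw tip/nose face",[inv(p,ray(m,(u,112),.051)) for u in(239,246)])
print("model roll px",[proj(m,J(p,[[.011+.066*np.sin(a),.09,.042+.066*np.cos(a)]])) for a in(-.2,0,.2,.33)])
```

```text
jig [0.60341405 0.03826145 0.07461317] [[-0.1, -0.2], [1.2, 0.5], [-1.7, 0.3], [1.4, -0.5], [-0.3, -0.1], [-0.4, -0.2]]
cast [ 0.57871374 -0.02507569  0.12101279] [[-0.3, -0.3], [0.3, 0.5], [0.8, 0.2], [-0.9, -0.4]]
-0.055 [np.float64(-0.026801928583699293), np.float64(-0.11626046042056773)]
-0.02 [np.float64(-0.028425332522286417), np.float64(-0.08129812983960989)]
0.055 [np.float64(-0.03190405524783036), np.float64(-0.006378850023271667)]
stubtop [np.float64(-0.028255138869325336), np.float64(-0.08400060240947205)]
roll [np.float64(0.016973990510146707), np.float64(0.09420704133620046)] edges [[np.float64(0.019229885055240578), np.float64(0.09983965132264337)], [np.float64(0.01918598703647832), np.float64(0.08504510802872643)]]
screw tip/nose face [[np.float64(-0.008558995246616467), np.float64(0.08689659627206474)], [np.float64(-0.008576913136271836), np.float64(0.0810663796316764)]]
screw tip/nose face [[np.float64(-0.008558995246616467), np.float64(0.08689659627206474)], [np.float64(-0.008576913136271836), np.float64(0.0810663796316764)]]
model roll px [array([[218.30776163, 101.72313838]]), array([[216.13549034,  80.74909704]]), array([[214.8810807,  59.3810195]]), array([[214.62055644,  46.00045406]])]
```

Call:
jog_arm --offset '[[0.733, -0.457, 0.2], [0.733, -0.457, 0.2], [0.733, -0.457, 0.2], [0.733, -0.457, 0.2], [0.733, -0.457, 0.6], [0.733, -0.457, 0.8], [0.733, -0.457, 0.9], [0.733, -0.457, 0.917], [0.733, -0.457, 0.917]]' --rotation '[[0, 0, 0], [0, 0, 0], [0, 0, 0], [0, 0, 0], [0, 0, 0], [0, 0, 0], [0, 0, 0], [0, 0, 0], [0, 0, 0]]' --gripper '[0, 0, 0, 0, 0, 0, 0, 0, 0]' --force 20

```text
time: 2.8
ee_pos: [0.6141, 0.1329, 0.1679]
eef_rot: [-3.142, -0.002, 0.069]
contact_force: [0.8, 0.6, 0.4]
finger_gap: 0.0429
gripper_force: 0.0
```

Run:
```python
from bench import r
import cv2
im=r.read_camera("wrist"); o=r.get_obs(); print(o['ee_pos'],o['eef_rot'],o['contact_force'])
cv2.imwrite("pics/w2.png",im[:,:,::-1])
```

```text
[0.61434343 0.13317721 0.1684636 ] [-3.14138999e+00 -2.88249887e-03  6.92072041e-02] [-0.20753647  0.36910283  0.22597974]
```

View pics/w2.png

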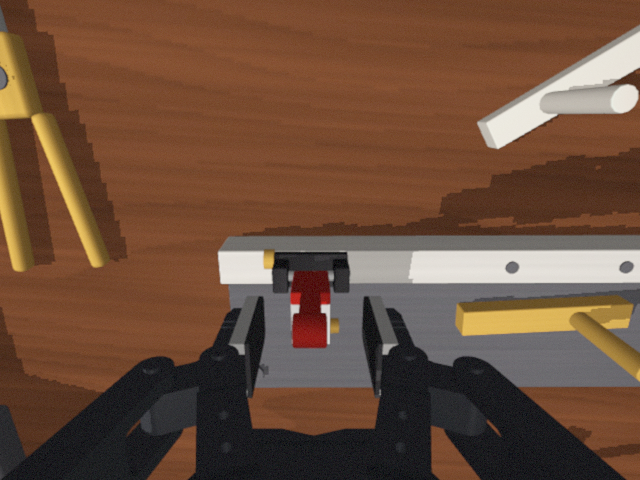

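The wrist view shows the roll at (310,331) between the pads (263 and 365), about 1.5 mm off centre to +y. I correct that and close on it.

Call:
jog_arm --offset '[[0, -0.01, 0], [0, -0.01, 0], [0, -0.01, 0], [0, -0.01, 0], [0, -0.01, 0], [0, -0.01, 0], [0, -0.01, 0]]' --rotation '[[0, 0, 0], [0, 0, 0], [0, 0, 0], [0, 0, 0], [0, 0, 0], [0, 0, 0], [0, 0, 0]]' --gripper '[0, -1, -1, -1, -1, -1, -1]' --force 20

```text
time: 3.55
ee_pos: [0.6138, 0.1347, 0.1673]
eef_rot: [3.141, -0.001, 0.07]
contact_force: [0.2, -4.1, 5.5]
finger_gap: 0.0132
gripper_force: 22.2
```

Call:
jog_arm --offset '[[-0.066, -0.01, 0], [-0.131, -0.01, 0.009], [-0.194, -0.01, 0.029], [-0.254, -0.01, 0.057], [-0.308, -0.01, 0.094], [-0.357, -0.01, 0.139], [-0.398, -0.01, 0.19], [-0.431, -0.01, 0.247], [-0.455, -0.01, 0.309], [-0.47, -0.01, 0.373], [-0.475, -0.01, 0.439], [-0.475, -0.01, 0.447]]' --rotation '[[0, 0, 0], [0, 0, 0], [0, 0, 0], [0, 0, 0], [0, 0, 0], [0, 0, 0], [0, 0, 0], [0, 0, 0], [0, 0, 0], [0, 0, 0], [0, 0, 0], [0, 0, 0]]' --gripper '[-1, -1, -1, -1, -1, -1, -1, -1, -1, -1, -1, -1]'

```text
time: 4.75
ee_pos: [0.5416, 0.13, 0.0985]
eef_rot: [3.139, 0.002, 0.07]
contact_force: [-2.4, -16.4, 3.2]
finger_gap: 0.0133
gripper_force: 24.9
```

Call:
jog_arm --offset '[[0, 0.015, 0], [0, 0.015, 0.007], [0, 0.015, 0.01], [0, 0.015, 0.01]]' --rotation '[[0, 0, 0], [0, 0, 0], [0, 0, 0], [0, 0, 0]]' --gripper '[-1, -1, -1, -1]'

```text
time: 5.15
ee_pos: [0.5416, 0.1293, 0.0977]
eef_rot: [3.141, 0.002, 0.07]
contact_force: [-5.3, -2.8, 1.9]
finger_gap: 0.0133
gripper_force: 24.7
```

Call:
jog_arm --offset '[[0, 0, 0], [0, 0, 0], [0, 0, 0], [0, 0, 0], [0, 0, -0.3], [0, 0, -0.6], [0, 0, -0.6]]' --rotation '[[0, 0, 0], [0, 0, 0], [0, 0, 0], [0, 0, 0], [0, 0, 0], [0, 0, 0], [0, 0, 0]]' --gripper '[-0.2, -0.2, -0.2, -0.2, -0.2, -0.2, -0.2]'

```text
time: 5.85
ee_pos: [0.5446, 0.1298, 0.1932]
eef_rot: [-3.141, -0.009, 0.07]
contact_force: [0.7, -0.1, -0.0]
finger_gap: 0.034
gripper_force: 0.0
```

Run:
```python
from bench import r
import cv2,pickle
m=r.camera_model("wrist");im=r.read_camera("wrist"); o=r.get_obs(); print(o['ee_pos'],o['eef_rot'],o['contact_force'])
pickle.dump(m,open("w3.pkl","wb"))
cv2.imwrite("pics/w3.png",im[:,:,::-1])
```

```text
[0.54348323 0.12959655 0.1905215 ] [-3.14110631 -0.00536924  0.06984906] [-0.04866088 -0.44573942 -0.64270984]
```

View pics/w3.png

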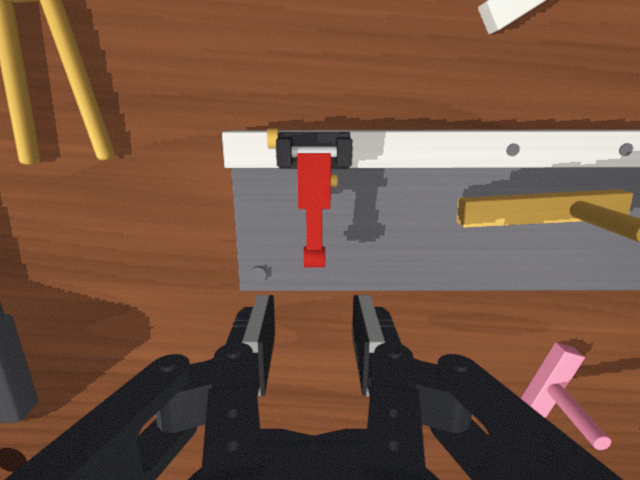

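The leaf is now down: roll at (314,258), screw at (334,181), casting end at (459,212). I check the roll against θ=0 and refit the jig.

Run:
```python
from h import *
import pickle
m=pickle.load(open("w3.pkl","rb"))
P=np.array([[22,150,30],[0,150,30],[-95,150,12],[0,-60,30],[22,-60,30],[-95,-60,12]])/1e3
# lines: use y-corners plus rows of fence edges at u~600
px=np.array([[222,132],[224,167],[240,290]])
f=lambda p:np.r_[(proj(m,J(p,P[:3]))-px).ravel(), [np.interp(600,*np.sort(proj(m,J(p,[[x,-.12,z],[x,.0,z]])),0).T)-v if 0 else np.polyval(np.polyfit(*proj(m,J(p,[[x,-.12,z],[x,.0,z]])).T,1),600)-v for x,z,v in((0,.03,167),(.022,.03,131),(-.095,.012,290.5))]]
s=least_squares(f,[.603,.04,.072]);p=s.x;print(p,np.round(s.fun,1))
for t in(0,.05,.1,.2): print(t,proj(m,J(p,[[.011-.066*np.cos(t),.0925,.042+.066*np.sin(t)]])))
def inv(p,w): d=w[:2]-p[:2]; C,s=np.cos(p[2]),np.sin(p[2]); return [C*d[0]+s*d[1],-s*d[0]+C*d[1]]
print("screw tip",inv(p,ray(m,(338.5,181),.0245)),"roll",inv(p,ray(m,(314,258),.042)),"cast end top",inv(p,ray(m,(459,213),.026)))
```

```text
[0.6035106  0.03892888 0.07063282] [-0.2 -0.7  0.6  0.5 -0.5  0.5  0.1 -0.  -0.3]
0 [[315.33379847 255.33870882]]
0.05 [[315.3631931  257.05623723]]
0.1 [[315.39359034 258.57277348]]
0.2 [[315.45730919 260.95635451]]
screw tip [np.float64(-0.009554786404066606), np.float64(0.07725044925978497)] roll [np.float64(-0.05685156744129923), np.float64(0.09336637421461681)] cast end top [np.float64(-0.030852318535061634), np.float64(-0.0038461299908717854)]
```

Call:
jog_arm --offset '[[0, 0.01, 0], [0, 0.01, 0], [0, 0.01, 0.2], [0, 0.01, 0.35], [0, 0.01, 0.4], [0, 0.01, 0.42], [0, 0.01, 0.43], [0, 0.01, 0.44], [0, 0.01, 0.44]]' --rotation '[[0, 0, 0], [0, 0, 0], [0, 0, 0], [0, 0, 0], [0, 0, 0], [0, 0, 0], [0, 0, 0], [0, 0, 0], [0, 0, 0]]' --gripper '[-1, -1, -1, -1, -1, -1, -1, -1, -1]'

```text
time: 6.8
ee_pos: [0.5427, 0.1279, 0.1223]
eef_rot: [-3.142, -0.001, 0.07]
contact_force: [0.4, 0.5, 0.6]
finger_gap: 0.0
gripper_force: 0.0
```

Call:
jog_arm --offset '[[0, 0, 0.005], [0, 0, 0.01], [0, 0, 0.015], [0, 0, 0.015]]' --rotation '[[0, 0, 0], [0, 0, 0], [0, 0, 0], [0, 0, 0]]' --gripper '[-1, -1, -1, -1]'

```text
time: 7.2
ee_pos: [0.5427, 0.128, 0.1208]
eef_rot: [-3.142, -0.001, 0.07]
contact_force: [-5.3, -0.1, 14.5]
finger_gap: -0.0
gripper_force: 7.1
```

Call:
jog_arm --offset '[[0, 0, -0.3], [0, 0, -0.45], [0.174, 1, -0.5], [0.174, 1, -0.5], [0.174, 1, -0.5], [0.174, 1, -0.5], [0.174, 1, -0.5]]' --rotation '[[0, 0, 0], [0, 0, 0], [0, 0, -0.1], [0, 0, -0.1], [0, 0, -0.1], [0, 0, -0.1], [0, 0, -0.1]]' --gripper '[-1, -1, 0, 0, 0, 0, 0]'

```text
time: 7.9
ee_pos: [0.579, -0.021, 0.1946]
eef_rot: [-3.142, -0.0, 0.118]
contact_force: [-0.3, -0.1, -0.2]
finger_gap: 0.0426
gripper_force: 0.0
```

Run:
```python
from h import *
from bench import r
import cv2
m=r.camera_model("wrist");im=r.read_camera("wrist"); o=r.get_obs(); print(o['ee_pos'],o['eef_rot'])
cv2.imwrite("pics/w4.png",im[:,:,::-1])
h=cv2.cvtColor(im,cv2.COLOR_RGB2HSV); k=((h[...,0]>18)&(h[...,0]<28)&(h[...,1]>180)&(h[...,2]>90)).astype(np.uint8)
n,l,s,c=cv2.connectedComponentsWithStats(k); print([(s[i],c[i]) for i in range(1,n) if s[i,4]>150])
print(proj(m,[[.581,-.044,.08],[.581,-.044,.026]]))
```

```text
[ 0.57874694 -0.01986933  0.19446834] [-3.14132156e+00  2.63541225e-04  1.19032771e-01]
[]
[[353.21122161 273.91802228]
 [345.07241582 241.63824207]]
```

View pics/w4.png

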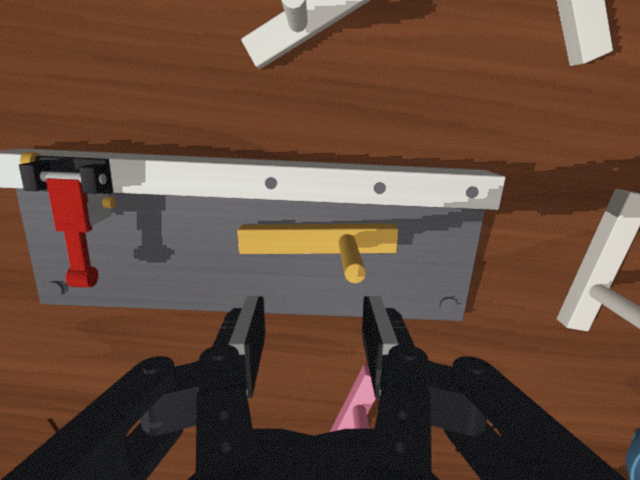

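The view shows the stub top at (355,274), against a prediction of (353,274), so the stub estimate holds. I descend and grip.

Call:
jog_arm --offset '[[-0.005, 0.165, 0], [-0.005, 0.165, 0.2], [-0.005, 0.165, 0.4], [-0.005, 0.165, 0.5], [-0.005, 0.165, 0.515], [-0.005, 0.165, 0.515], [-0.005, 0.165, 0.515], [-0.005, 0.165, 0.515], [-0.005, 0.165, 0.515], [-0.005, 0.165, 0.515], [-0.005, 0.165, 0.515]]' --rotation '[[0, 0, 0], [0, 0, 0], [0, 0, 0], [0, 0, 0], [0, 0, 0], [0, 0, 0], [0, 0, 0], [0, 0, 0], [0, 0, 0], [0, 0, 0], [0, 0, 0]]' --gripper '[0, 0, 0, 0, 0, 0, -1, -1, -1, -1, -1]' --force 20

```text
time: 9.05
ee_pos: [0.5817, -0.0445, 0.1184]
eef_rot: [3.141, -0.002, 0.12]
contact_force: [-0.4, 2.0, 7.1]
finger_gap: 0.0111
gripper_force: 22.2
```

Call:
jog_arm --offset '[[0, 0, -0.005], [0.02, 0.001, -0.005], [0.04, 0.002, -0.005], [0.06, 0.003, -0.005], [0.08, 0.004, -0.005], [0.093, 0.0045, -0.005], [0.093, 0.0045, -0.005], [0.093, 0.0045, -0.005]]' --rotation '[[0, 0, 0.03], [0, 0, 0.06], [0, 0, 0.09], [0, 0, 0.098], [0, 0, 0.098], [0, 0, 0.098], [0, 0, 0.098], [0, 0, 0.098]]' --gripper '[-1, -1, -1, -1, -1, -1, -1, -1]'

```text
time: 9.85
ee_pos: [0.5952, -0.0437, 0.1184]
eef_rot: [3.141, -0.0, 0.07]
contact_force: [-2.1, -0.3, 4.4]
finger_gap: 0.0116
gripper_force: 22.1
```

Call:
jog_arm --offset '[[0.007, 0, -0.003], [0.013, 0, -0.003], [0.02, 0, -0.003], [0.024, 0, -0.003], [0.027, 0, -0.003], [0.027, 0, -0.003]]' --rotation '[[0, 0, 0], [0, 0, 0], [0, 0, 0], [0, 0, 0], [0, 0, 0], [0, 0, 0]]' --gripper '[-1, -1, -1, -1, -1, -1]'

```text
time: 10.45
ee_pos: [0.5992, -0.0433, 0.1184]
eef_rot: [-3.142, -0.0, 0.071]
contact_force: [-1.0, 0.2, -0.3]
finger_gap: 0.0113
gripper_force: 21.6
```

Call:
jog_arm --offset '[[0.003, 0, 0], [0.006, 0, 0], [0.01, 0, 0], [0.01, 0, 0]]' --rotation '[[0, 0, 0], [0, 0, 0], [0, 0, 0], [0, 0, 0]]' --gripper '[-1, -1, -1, -1]'

```text
time: 10.85
ee_pos: [0.6007, -0.0432, 0.1184]
eef_rot: [-3.142, 0.0, 0.071]
contact_force: [-1.2, -0.4, -0.5]
finger_gap: 0.0114
gripper_force: 21.5
```

Call:
jog_arm --offset '[[0.003, 0, 0], [0.006, 0, 0], [0.01, 0, 0], [0.01, 0, 0]]' --rotation '[[0, 0, 0], [0, 0, 0], [0, 0, 0], [0, 0, 0]]' --gripper '[-1, -1, -1, -1]'

```text
time: 11.25
ee_pos: [0.6015, -0.0431, 0.1185]
eef_rot: [-3.141, 0.002, 0.071]
contact_force: [-6.5, -0.3, 3.0]
finger_gap: 0.0113
gripper_force: 22.1
```

Call:
jog_arm --offset '[[-0.003, 0, 0], [-0.003, -0.04, 0], [-0.003, -0.1, 0], [-0.003, -0.16, 0], [-0.003, -0.22, 0], [-0.003, -0.28, 0], [-0.003, -0.34, 0], [-0.003, -0.39, 0], [-0.003, -0.42, 0], [-0.003, -0.44, 0], [-0.003, -0.45, 0], [-0.003, -0.45, 0]]' --rotation '[[0, 0, 0], [0, 0, 0], [0, 0, 0], [0, 0, 0], [0, 0, 0], [0, 0, 0], [0, 0, 0], [0, 0, 0], [0, 0, 0], [0, 0, 0], [0, 0, 0], [0, 0, 0]]' --gripper '[-1, -1, -1, -1, -1, -1, -1, -1, -1, -1, -1, -1]'

```text
time: 12.45
ee_pos: [0.5966, 0.024, 0.1185]
eef_rot: [3.141, 0.001, 0.071]
contact_force: [-4.3, -2.4, 3.0]
finger_gap: 0.0109
gripper_force: 21.9
```

Run:
```python
from h import *
from bench import r
import cv2,pickle
m=r.camera_model("wrist");im=r.read_camera("wrist"); o=r.get_obs(); print(o['ee_pos'],o['eef_rot'],o['contact_force'],o['moment'])
pickle.dump(m,open("w5.pkl","wb"));cv2.imwrite("pics/w5.png",im[:,:,::-1])
cv2.imwrite("pics/w5c.png",cv2.resize(im[130:330,170:470,::-1],None,fx=2.66,fy=2.66,interpolation=cv2.INTER_CUBIC))
```

```text
[0.59657386 0.0239783  0.11848783] [3.14112412e+00 1.00953599e-03 7.09858163e-02] [-3.75413203 -3.2823638   3.31690392] [-0.51616215  0.95975368 -0.11586819]
```

View pics/w5c.png

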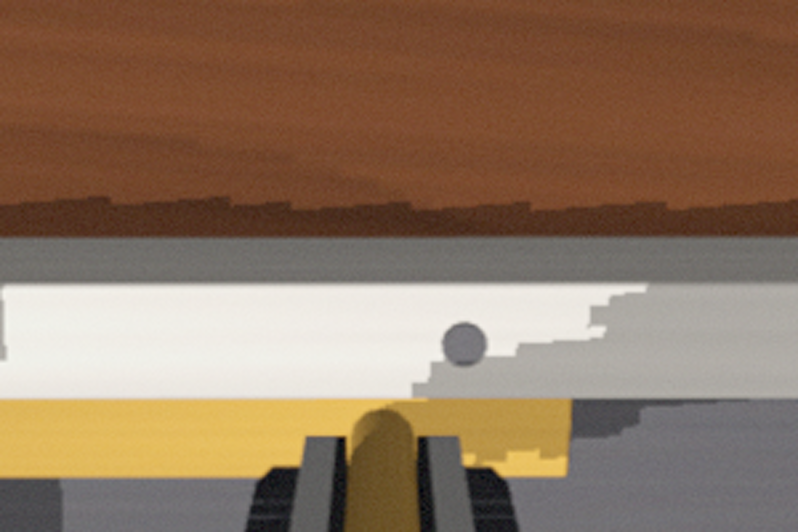

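The crop shows the bar's edge running along the fence with no gap or skew, so it is flush. I ease the side loads and advance.

Call:
jog_arm --offset '[[-0.0015, 0, -0.002], [-0.0015, -0.02, -0.002], [-0.0015, -0.04, -0.002], [-0.0015, -0.06, -0.002], [-0.0015, -0.075, -0.002], [-0.0015, -0.08, -0.002], [-0.0015, -0.083, -0.002], [-0.0015, -0.086, -0.002]]' --rotation '[[0, 0, 0], [0, 0, 0], [0, 0, 0], [0, 0, 0], [0, 0, 0], [0, 0, 0], [0, 0, 0], [0, 0, 0]]' --gripper '[-1, -1, -1, -1, -1, -1, -1, -1]'

```text
time: 13.3
ee_pos: [0.5956, 0.0371, 0.1187]
eef_rot: [3.142, 0.001, 0.071]
contact_force: [-3.9, -3.1, -1.5]
finger_gap: 0.0109
gripper_force: 21.5
```

Call:
jog_arm --offset '[[-0.002, 0, 0.001], [-0.002, -0.003, 0.001], [-0.002, -0.006, 0.001], [-0.002, -0.006, 0.001]]' --rotation '[[0, 0, 0], [0, 0, 0], [0, 0, 0], [0, 0, 0]]' --gripper '[-1, -1, -1, -1]'

```text
time: 13.7
ee_pos: [0.5954, 0.038, 0.1186]
eef_rot: [-3.142, 0.0, 0.071]
contact_force: [-2.9, -1.6, -0.8]
finger_gap: 0.0111
gripper_force: 21.6
```

Call:
jog_arm --offset '[[0, -0.002, 0], [0, -0.004, 0], [0, -0.006, 0], [0, -0.008, 0], [0, -0.008, 0]]' --rotation '[[0, 0, 0], [0, 0, 0], [0, 0, 0], [0, 0, 0], [0, 0, 0]]' --gripper '[-1, -1, -1, -1, -1]'

```text
time: 14.2
ee_pos: [0.5953, 0.0392, 0.1187]
eef_rot: [-3.142, -0.0, 0.071]
contact_force: [-4.7, -1.5, -1.1]
finger_gap: 0.0112
gripper_force: 21.6
```

Call:
jog_arm --offset '[[-0.002, -0.002, 0], [-0.002, -0.004, 0], [-0.002, -0.006, 0], [-0.002, -0.006, 0]]' --rotation '[[0, 0, 0], [0, 0, 0], [0, 0, 0], [0, 0, 0]]' --gripper '[-1, -1, -1, -1]'

```text
time: 14.6
ee_pos: [0.5951, 0.0401, 0.1187]
eef_rot: [-3.142, -0.0, 0.071]
contact_force: [-3.2, -1.6, -2.5]
finger_gap: 0.011
gripper_force: 21.5
```

Call:
jog_arm --offset '[[-0.001, -0.002, 0.001], [-0.001, -0.004, 0.001], [-0.001, -0.006, 0.001], [-0.001, -0.006, 0.001]]' --rotation '[[0, 0, 0], [0, 0, 0], [0, 0, 0], [0, 0, 0]]' --gripper '[-1, -1, -1, -1]'

```text
time: 15.0
ee_pos: [0.5949, 0.041, 0.1186]
eef_rot: [-3.142, -0.0, 0.071]
contact_force: [-1.3, 0.1, -1.1]
finger_gap: 0.011
gripper_force: 21.5
```

Call:
jog_arm --offset '[[0, -0.002, 0], [0, -0.004, 0], [0, -0.005, 0], [0, -0.005, 0]]' --rotation '[[0, 0, 0], [0, 0, 0], [0, 0, 0], [0, 0, 0]]' --gripper '[-1, -1, -1, -1]'

```text
time: 15.4
ee_pos: [0.5947, 0.0417, 0.1185]
eef_rot: [-3.142, -0.0, 0.071]
contact_force: [-0.5, -0.2, -1.7]
finger_gap: 0.0111
gripper_force: 21.5
```

Call:
jog_arm --offset '[[0.002, -0.002, 0], [0.002, -0.004, 0], [0.002, -0.006, 0], [0.002, -0.006, 0]]' --rotation '[[0, 0, 0], [0, 0, 0], [0, 0, 0], [0, 0, 0]]' --gripper '[-1, -1, -1, -1]'

```text
time: 15.8
ee_pos: [0.5949, 0.0425, 0.1185]
eef_rot: [3.142, 0.0, 0.071]
contact_force: [-2.0, -2.4, -1.7]
finger_gap: 0.0111
gripper_force: 21.6
```

Call:
jog_arm --offset '[[0, -0.002, 0], [0, -0.002, 0], [0, -0.002, 0]]' --rotation '[[0, 0, 0], [0, 0, 0], [0, 0, 0]]' --gripper '[-1, -1, -1]'

```text
time: 16.1
ee_pos: [0.5948, 0.0428, 0.1185]
eef_rot: [3.142, 0.0, 0.071]
contact_force: [-1.9, -1.9, -0.6]
finger_gap: 0.0115
gripper_force: 21.6
```

Still only friction; I continue in small steps.

Call:
jog_arm --offset '[[0, -0.002, 0], [0, -0.004, 0], [0, -0.004, 0]]' --rotation '[[0, 0, 0], [0, 0, 0], [0, 0, 0]]' --gripper '[-1, -1, -1]'

```text
time: 16.4
ee_pos: [0.5949, 0.043, 0.1186]
eef_rot: [3.141, 0.0, 0.071]
contact_force: [-1.9, -4.9, 0.1]
finger_gap: 0.0112
gripper_force: 21.7
```

Contact with the screw. A little more push, then hold.

Call:
jog_arm --offset '[[0, -0.001, 0], [0, -0.001, 0], [0, -0.001, 0]]' --rotation '[[0, 0, 0], [0, 0, 0], [0, 0, 0]]' --gripper '[-1, -1, -1]'

```text
time: 16.7
ee_pos: [0.5949, 0.043, 0.1186]
eef_rot: [3.141, 0.0, 0.071]
contact_force: [-2.3, -6.2, -0.2]
finger_gap: 0.0118
gripper_force: 21.7
```

Run:
```python
from bench import r
o=r.get_obs(); print(o['ee_pos'],o['contact_force'])
im=r.read_camera("wrist"); o=r.get_obs(); print(o['ee_pos'],o['contact_force'])
im=r.read_camera("wrist"); o=r.get_obs(); print(o['ee_pos'],o['contact_force'])
```

```text
[0.59487796 0.043024   0.11859425] [-2.26457181 -6.15150641 -0.16384993]
[0.59488187 0.0430363  0.11859286] [-2.31904349 -6.51368902 -0.26736912]
[0.59489193 0.04301756 0.11858765] [-1.46456591 -7.42649058  0.96151024]
```

Call:
jog_arm --offset '[[0, 0, 0], [0, 0, 0], [0, 0, 0], [0, 0, 0], [0, 0, 0], [0, 0, 0]]' --rotation '[[0, 0, 0], [0, 0, 0], [0, 0, 0], [0, 0, 0], [0, 0, 0], [0, 0, 0]]' --gripper '[-1, -1, -1, -1, -1, -1]'

```text
time: 17.4
ee_pos: [0.5949, 0.043, 0.1186]
eef_rot: [3.141, 0.0, 0.071]
contact_force: [-2.1, -7.2, 0.4]
finger_gap: 0.0116
gripper_force: 21.7
```

Call:
jog_arm --offset '[[0, 0, 0], [0, 0, 0], [0, 0, 0], [0, 0, 0], [0, 0, 0], [0, 0, 0]]' --rotation '[[0, 0, 0], [0, 0, 0], [0, 0, 0], [0, 0, 0], [0, 0, 0], [0, 0, 0]]' --gripper '[-1, -1, -1, -1, -1, -1]'

```text
time: 18.0
ee_pos: [0.5949, 0.043, 0.1186]
eef_rot: [3.141, 0.0, 0.071]
contact_force: [-1.7, -7.3, 0.6]
finger_gap: 0.0114
gripper_force: 21.7
```

Call:
jog_arm --offset '[[0, 0.001, 0], [0, 0.002, 0], [0, 0.003, 0], [0, 0.0035, 0], [0, 0.0035, 0]]' --rotation '[[0, 0, 0], [0, 0, 0], [0, 0, 0], [0, 0, 0], [0, 0, 0]]' --gripper '[-1, -1, -1, -1, -1]'

```text
time: 18.5
ee_pos: [0.5949, 0.0429, 0.1186]
eef_rot: [3.141, 0.0, 0.071]
contact_force: [-2.4, -4.3, 1.4]
finger_gap: 0.0111
gripper_force: 21.8
```

Call:
jog_arm --offset '[[-0.001, 0.001, 0], [-0.001, 0.002, 0], [-0.001, 0.002, 0]]' --rotation '[[0, 0, 0], [0, 0, 0], [0, 0, 0]]' --gripper '[-1, -1, -1]'

```text
time: 18.8
ee_pos: [0.5948, 0.0428, 0.1185]
eef_rot: [-3.141, -0.0, 0.071]
contact_force: [-1.7, -2.7, 0.9]
finger_gap: 0.0115
gripper_force: 21.7
```

Call:
jog_arm --offset '[[0, 0, 0], [0, 0, 0], [0, 0, 0], [0, 0, 0]]' --rotation '[[0, 0, 0], [0, 0, 0], [0, 0, 0], [0, 0, 0]]' --gripper '[-0.3, -0.3, -0.3, -0.3]'

```text
time: 19.2
ee_pos: [0.5949, 0.0429, 0.1186]
eef_rot: [-3.141, -0.0, 0.071]
contact_force: [-0.2, 0.2, 0.8]
finger_gap: 0.0303
gripper_force: 0.0
```

Call:
jog_arm --offset '[[0, 0, -0.1], [0, 0, -0.3], [0, 0, -0.5], [0, 0, -0.6], [0, 0, -0.6]]' --rotation '[[0, 0, 0], [0, 0, 0], [0, 0, 0], [0, 0, 0], [0, 0, 0]]' --gripper '[-0.3, -0.3, -0.3, -0.3, -0.3]'

```text
time: 19.7
ee_pos: [0.5956, 0.0428, 0.211]
eef_rot: [3.141, -0.004, 0.071]
contact_force: [-0.6, 0.5, -0.6]
finger_gap: 0.03
gripper_force: 0.0
```

Run:
```python
from h import *
from bench import r
import cv2,pickle
m=r.camera_model("wrist");im=r.read_camera("wrist"); o=r.get_obs(); print(o['ee_pos'],o['eef_rot'],o['contact_force'])
pickle.dump(m,open("w6.pkl","wb"));cv2.imwrite("pics/w6.png",im[:,:,::-1])
cv2.imwrite("pics/w6c.png",cv2.resize(im[120:320,100:500,::-1],None,fx=2,fy=2,interpolation=cv2.INTER_CUBIC))
```

```text
[0.59487088 0.04278    0.20912612] [ 3.14149786e+00 -1.55473604e-03  7.08277299e-02] [ 0.08876639 -1.3378391  -0.60116697]
```

View pics/w6c.png

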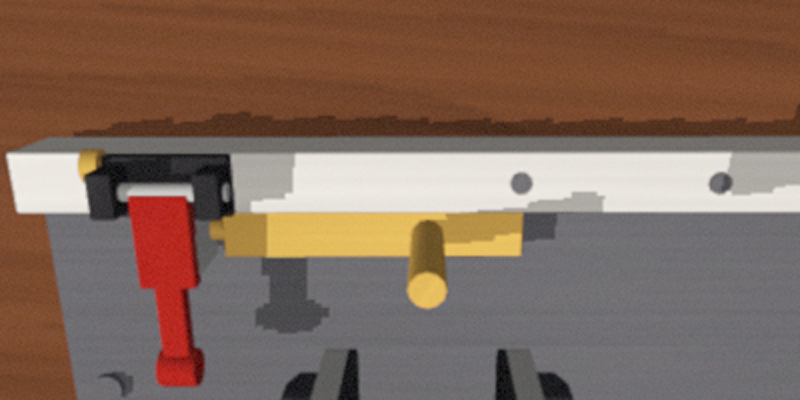

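The casting is seated on the screw (left end at (222,235), screw tip touching) and flush along the fence. Next is the leaf: roll at (180,367).

Call:
jog_arm --offset '[[-0.312, -0.597, 0], [-0.312, -0.597, 0], [-0.312, -0.597, 0], [-0.312, -0.597, 0.2], [-0.312, -0.597, 0.45], [-0.312, -0.597, 0.62], [-0.312, -0.597, 0.7], [-0.312, -0.597, 0.717], [-0.312, -0.597, 0.717]]' --rotation '[[0, 0, 0], [0, 0, 0], [0, 0, 0], [0, 0, 0], [0, 0, 0], [0, 0, 0], [0, 0, 0], [0, 0, 0], [0, 0, 0]]' --gripper '[-0.2, -0.2, -0.2, -0.2, -0.2, -0.2, -0.2, -0.2, -0.2]'

```text
time: 20.65
ee_pos: [0.5419, 0.1286, 0.101]
eef_rot: [3.142, 0.0, 0.071]
contact_force: [-0.0, 0.4, -0.5]
finger_gap: 0.034
gripper_force: 0.0
```

Call:
jog_arm --offset '[[0, 0, 0], [0, 0, 0], [0, 0, 0], [0, 0, 0], [0, 0, 0]]' --rotation '[[0, 0, 0], [0, 0, 0], [0, 0, 0], [0, 0, 0], [0, 0, 0]]' --gripper '[-1, -1, -1, -1, -1]' --force 20

```text
time: 21.15
ee_pos: [0.5423, 0.1291, 0.1019]
eef_rot: [-3.141, -0.002, 0.071]
contact_force: [-1.0, 2.2, 7.2]
finger_gap: 0.0132
gripper_force: 22.9
```

Call:
jog_arm --offset '[[0.005, 0, -0.066], [0.02, 0, -0.13], [0.044, 0, -0.191], [0.077, 0, -0.248], [0.118, 0, -0.3], [0.166, 0, -0.345], [0.221, 0, -0.382], [0.281, 0, -0.41], [0.344, 0, -0.429], [0.409, 0, -0.439], [0.475, 0, -0.439], [0.475, 0, -0.439]]' --rotation '[[0, 0, 0], [0, 0, 0], [0, 0, 0], [0, 0, 0], [0, 0, 0], [0, 0, 0], [0, 0, 0], [0, 0, 0], [0, 0, 0], [0, 0, 0], [0, 0, 0], [0, 0, 0]]' --gripper '[-1, -1, -1, -1, -1, -1, -1, -1, -1, -1, -1, -1]'

```text
time: 22.35
ee_pos: [0.6138, 0.1341, 0.1678]
eef_rot: [-3.141, -0.001, 0.071]
contact_force: [-1.7, 6.0, 4.7]
finger_gap: 0.0135
gripper_force: 20.5
```

Call:
jog_arm --offset '[[0, 0, 0], [0, 0, 0], [0, 0, 0], [0, 0, 0], [0, 0, -0.3], [0, 0, -0.6], [-0.5, 0, -0.8], [-0.5, 0, -0.8], [-0.5, 0, -0.8]]' --rotation '[[0, 0, 0], [0, 0, 0], [0, 0, 0], [0, 0, 0], [0, 0, 0], [0, 0, 0], [0, 0, 0], [0, 0, 0], [0, 0, 0]]' --gripper '[-0.2, -0.2, -0.2, -0.2, -0.2, -0.2, -0.2, -0.2, -0.2]'

```text
time: 23.25
ee_pos: [0.5359, 0.1284, 0.2888]
eef_rot: [-3.142, -0.002, 0.071]
contact_force: [0.9, 0.1, -0.4]
finger_gap: 0.0343
gripper_force: 0.0
```

Run:
```python
from h import *
from bench import r
import cv2
im=r.read_camera("wrist"); o=r.get_obs(); print(o['time'],o['ee_pos'],o['eef_rot'],o['contact_force'])
cv2.imwrite("pics/w7.png",im[:,:,::-1])
```

```text
23.3 [0.53731296 0.12850622 0.28802849] [-3.14156305e+00 -1.75648109e-03  7.10643363e-02] [ 0.4060638  -0.05105729 -0.02018281]
```

View pics/w7.png

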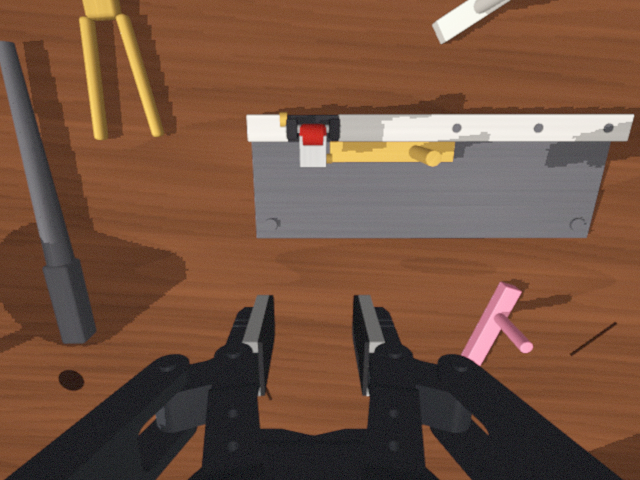

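The leaf is upright again: roll at (313,135), and the TCP at release matched the first grasp pose. The casting is flush at (330-454, 141-162) and the bystanders in view are undisturbed, so I hand in.

```bash
python3 -c "
from bench import r
print(r.job_done())"
```

```text
the job is handed in; nothing more can be done
None
```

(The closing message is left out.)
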